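Open the counterweighted condiment bin and park the salt shaker

TASK

Lift the condiment bin's counterweighted cover by its bar past its balance point, ease it gently onto its open stop without letting it fall or bang and without pressing it hard against the stop, and let go so that it rests open by itself. Then stand the salt shaker upright, fully down, in the square well inside the bin. Leave the other things on the counter where they are.

Things in the scene. Friction and masses are not known exactly. Their poses are not given: they have to be found in the camera images.
- hinge (a point): Middle of the hinge axis of the condiment bin's cover, 78 mm behind the bin's centre, 75 mm above the worktop. The bin is an open aluminium box fixed to the worktop: 140 (x) x 220 (y) x 70 mm high, walls 4, floor 6 mm. Axes are the bin's: x from its front (bar side) to its rear, y along the hinge, z up.
- handle (a point): Middle of the cover's round bar, 10 mm thick, 100 mm long between two lugs, parallel to the hinge. Shut, it is 186 mm in front of the hinge axis and 10 mm above it, with a 31 mm gap between it and the cover's front edge, free above and below. It turns with the cover about the hinge, up and over to the rear. Axes are the cover's.
- cover (a joint): Angle of the steel cover (150 x 224 x 30 mm, 0.3 kg) about the hinge, rad: 0 shut, growing as the bar rises. It has a 0.3 kg counterweight bar behind the hinge. Below the balance point (0.6 to 0.95, varies) it falls shut; beyond, it falls open, with about 1 N at the bar, till the counterweight meets the stop, anywhere from 1.5 to 2.0: set differently each time, must be felt.
- stop: Open stop: an adjusting screw with a rubber pad, 20 mm across, on the rear face of the bin, which the counterweight meets when the cover is open. Origin where the screw leaves the bin, 74 mm behind the bin's centre, 41 mm above the worktop; how far the pad stands out varies. A push of 1 N at the bar loads the stop by about 5 N; the stop bears 30 N in all (5 to 7 N at rest).
- well (a point): Centre of the floor of the square well inside the bin, under the cover: black rim 48 mm square inside, 4 mm thick, 23 mm tall. It is 83 mm in front of the hinge axis, 35 mm to -y of the bin's middle, 6 mm above the worktop. Axes are the bin's. From its centre to the bin's inner walls: 61 mm to the front, 71 mm to the rear and to -y; a sauce cup stands 90 mm to +y.
- shaker_mid (a point): Centre of the salt shaker, 40 mm above its foot: pale faceted body about 40 mm across with a domed steel top, 81 mm tall, 0.13 kg, standing upright on the worktop. Grip the body, between 20 and 50 mm above its foot.
- desk_bell: Bystander: domed pale counter bell, 83 mm across, 58 mm tall; origin at the centre of its underside.
- sauce_cup: Bystander: small black sauce cup on the worktop, 51 mm across, 29 mm tall; origin at the centre of its underside.
- cup_in_bin: Bystander: same kind of sauce cup, standing in the bin on the +y side; origin at the centre of its underside.
- card_reader: Bystander: pale wedge-shaped card reader, 92 x 68 x 40 mm; origin at the centre of its underside.
Things that resemble listed ones, but are neither listed nor needed, are in the scene too. Of the things like the part that bears shaker_mid, leave any that is orange; of the rest the larger one is meant.

How it is judged (in metres and radians):
On the way:
1. the cover rests open on its stop by itself, untouched (value of joint cover above 1.4 rad and velocity of joint cover between -0.1 and 0.1 rad/s and contact force between cover and stop above 0.5 N and contact force between cover and the arm below 0.2 N and contact force between cover and the fingers below 0.2 N), for 0.3 s.
At the end, for the whole second after the job is handed in: The cover rests untouched and still on its stop (angle over 1.4 rad); the salt shaker stands upright (within 0.1 rad) at rest in the square well, its centre within 8 mm sideways of the well's centre and its foot within 4 mm of the well's floor (all of step 1 and horizontal distance between shaker_mid and well below 0.008 m and z of shaker_mid in the frame of well between 0.036 and 0.044 m and angle between shaker_mid's own z axis and vertical below 0.1 rad and linear speed of salt_shaker below 0.02 m/s).
It fails at once if past the balance point the cover is let fall: out of the fingers, it swings open at more than 1.3 rad/s (value of joint cover above 1.2 rad and velocity of joint cover above 1.3 rad/s and contact force between cover and the fingers below 0.5 N).
It fails at once if the cover bangs on or is pressed against its stop with more than 30 N (contact force between cover and stop above 30 N).
It fails at once if a bystander is pushed more than 25 mm (distance of any of desk_bell, sauce_cup, cup_in_bin, card_reader from where it was at the start of the episode above 0.025 m).
It also fails if it takes over 72 s, if anything falls off the work surface, if the arm or the gripper's body presses on something with over 40 N, if the wrist force passes 120 N, or if a joint passes its speed limit or range.

ROBOT

A 6-joint arm with a two-finger parallel gripper is mounted at the origin on a cart in front of the work surface, level with it; the furniture and walls round the work are solid. World frame = base frame: x ahead of the robot, y to its left, z up, the work surface at z = 0. Lengths are in mm, angles in degrees, forces in N, time in s.
With the tool pointing down it reaches from about 300 to 850 mm from the base axis. Payload 4.2 kg.
Tool frame: the origin (TCP) lies at the very end of the fingers, on their centre line; the grasp point (between the pads) lies 19 mm behind it; z points along the fingers, y is the direction in which the jaws open and shut (so a half turn about z gives the same grasp; the last joint's range is limited). The gripper opens to 91 mm and grips with 3 to 60 N. Pads are 32 mm wide; open, the fingers measure 118 mm over their backs; the gripper's body (76 mm by 178 mm) begins 60 mm behind the grasp point.
Start: joints at [67.437, 18.312, 89.639, -0, 72.044, -1.146], TCP at [209.968, 535.31, 213.976] pointing down, gripper open.
Joint ranges: [-177.97, 177.97], [-48.28, 115.42], [12.27, 149.76], [-77.06, 257.06], [2.81, 150.46], [-146.56, 146.56]. Speed limits (degrees/s): [147.25, 147.25, 180, 180, 180, 180].

INTERFACE

Orientations are given as [roll, pitch, yaw] about the fixed x, y, z axes, in that order (R = Rz(yaw) Ry(pitch) Rx(roll)).
In Python, from workcell import env gives the robot as it stands. The module is installed in compiled form; this text tells all that it offers.
- The arm moves only by the tool arm_command, never from a script. Its argument "targets" is a list of rows, each a list of 5 numbers: the closure, from 0 (fully open) to 1 (shut), then the shift along the tool's x, y, z each as a share of 50 cm, from -1 to 1, then the turn about the tool's z as a share of pi/4 rad, from -1 to 1. A call has 1 to 8 rows; each row is the pose to reach, as a shift and turn from the pose measured when the call began, along the tool's axes at that moment; what a row does not reach only later rows make up. A row lasts 1/12 s, in which the tool goes at most 41.7 mm and 7.16 degrees, less where a joint would pass 70% of its speed; a pose out of reach is approached as far as the arm can. A call with a number of a shift or a turn outside -1 to 1 is refused whole. A call with a gripper value outside its range is refused whole. The fingers move at their own pace and stop on an object; "squeeze" is the grip in N (left out, the last holds). Time passes only in rows, so rows that repeat a pose let the fingers close. It gives the time, the measured TCP pose, the force and the opening at its end, in the units of the state.
- env.state(): the state, without advancing time (a new reading comes with each control period).
- env.grab_frame(name): name is "scene" or "top" or "wrist"; returns the picture (384x512x3 uint8, red, green, blue); there is no depth.
- env.camera_params(name): a dict with "camera_matrix" (3x3 intrinsics, pixels), "R" (3x3) and "t" (3): a world point X has camera coordinates R X + t; the wrist camera has in their place "hand_eye" (4x4, takes a point from camera to tool coordinates, whose origin is the TCP and whose axes are the flange's). Camera axes: x right, y down, z forward; pixel columns grow to the right and rows downward; lengths in mm; the calibration is good to about 2 mm. The wrist camera is an equidistant fisheye: a pixel r from the principal point sees the ray r / f radians off the axis. A picture is of the moment at which its call begins: read the wrist's pose just before it. camera_params takes no time and is no camera call.
- env.job_done(): hands the job in, once; it reports no verdict.
The state is a dict: "time_s": time; "qpos": joint angles; "qvel": joint speeds; "effort": joint torques, N m; "ee_pos": TCP position; "ee_rot": TCP orientation; "force": force on the tool from outside, world axes, zero at the start; "torque": the same for the moment, N m; "gripper_width": finger opening in mm.
Only numpy, scipy, OpenCV 4.12 (cv2) and the standard library are available. Lean on these libraries where they do the work, as an engineer would, in place of code of your own. Each camera call takes 0.05 s, during which the arm holds its last target.

## Working session

There is one attempt and no reset: what is moved stays moved. The work goes in short steps, Python scripts to look and compute and a tool call to move; the robot and the scene stay as the last step left them, time stands still between calls to the robot, and variables do not carry over. Pictures are saved under pics/ and viewed, and the job is handed in when it is done.

Besides the shell and the picture viewer there is one more tool, called after "Call:" in YAML: its name, and indented under it one key for each argument. arm_command: Moves the arm, as the interface text tells. Shift numbers are shares of 50 cm and turn numbers shares of pi/4 rad, none past 1 either way. Its arguments: {"type":"object","properties":{"targets":{"type":"array"},"squeeze":{"type":"number"}},"required":["targets"]}

```bash
mkdir -p pics; ls
python3 - <<'E'
from workcell import env
import cv2
s=env.state();print(s)
for n in ["scene","top","wrist"]:
    im=env.grab_frame(n); cv2.imwrite(f"pics/{n}0.png",im[:,:,::-1]); print(n,env.camera_params(n))
E
```

```text
pics
{'time_s': 0.0, 'qpos': array([ 6.74368242e+01,  1.83514320e+01,  8.97076019e+01,  3.67531958e-05,
        7.20439817e+01, -1.14604964e+00]), 'qvel': array([-0.01596819,  0.04301782, -0.02316374,  0.02153432,  0.02545811,
        0.0294408 ]), 'effort': array([-7.00441378e-04, -4.12477756e+01, -2.31978464e+01,  7.26189651e-02,
        4.55129310e-02, -1.32246309e-04]), 'ee_pos': array([209.76583281, 534.81606103, 213.11428245]), 'ee_rot': array([-1.79897006e+02, -2.09535041e-03,  1.58582861e+02]), 'force': array([ 0.39325259,  0.0818258 , -0.10345298]), 'torque': array([ 0.06307073,  0.07155524, -0.01246438]), 'gripper_width': 91.18758596528177}
scene {'camera_matrix': array([[367.86420034,   0.        , 261.97193594],
       [  0.        , 367.86420034, 189.13289887],
       [  0.        ,   0.        ,   1.        ]]), 'R': array([[ 0.62153205, -0.78332775, -0.00977441],
       [-0.48332442, -0.37361512, -0.79171286],
       [ 0.61651879,  0.49679913, -0.6108152 ]]), 't': array([-283.50257924,  306.56485373,  888.61059656])}
top {'camera_matrix': array([[458.95235576,   0.    
[... 167 characters left out ...]
0039699 ],
       [-0.99098591, -0.01873001, -0.13265032],
       [ 0.13270126, -0.00149791, -0.99115495]]), 't': array([  13.619861  ,  506.84938204, 1235.71472095])}
wrist {'camera_matrix': array([[297.31863964,   0.        , 256.57137795],
       [  0.        , 297.31863964, 194.08566724],
       [  0.        ,   0.        ,   1.        ]]), 'hand_eye': array([[ 4.47471425e-04, -9.57400534e-01, -2.88762910e-01,
         8.28874300e+01],
       [ 9.99999750e-01,  2.70404140e-04,  6.53083338e-04,
        -1.32953724e+00],
       [-5.47179650e-04, -2.88763130e-01,  9.57400415e-01,
        -1.69971312e+02],
       [ 0.00000000e+00,  0.00000000e+00,  0.00000000e+00,
         1.00000000e+00]])}
```

View pics/scene0.png

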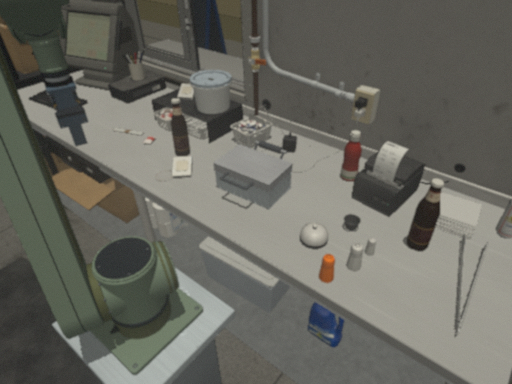

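View pics/top0.png

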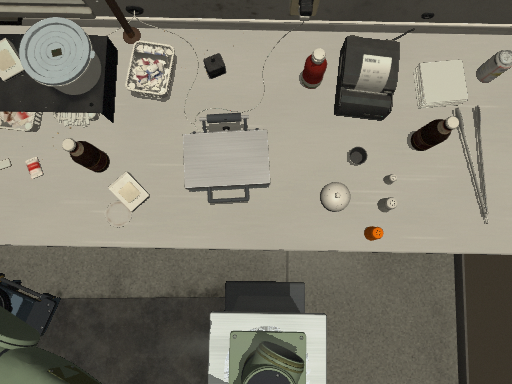

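View pics/wrist0.png

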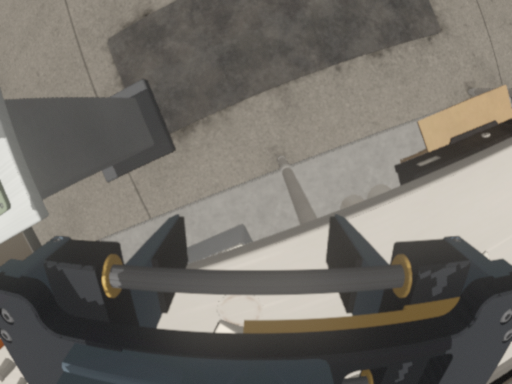

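```bash
cat > h.py <<'E'
import numpy as np,cv2
from workcell import env
def P(n):
    p=env.camera_params(n);return p["camera_matrix"],p["R"],p["t"]
def ray(n,u,v):
    K,R,t=P(n);d=R.T@np.linalg.solve(K,[u,v,1.]);return -R.T@t,d/np.linalg.norm(d)
def onz(n,u,v,z):
    o,d=ray(n,u,v);return o+d*(z-o[2])/d[2]
def tri(a,b):
    (o1,d1),(o2,d2)=a,b
    A=np.array([d1,-d2]).T;s=np.linalg.lstsq(A,o2-o1,rcond=None)[0]
    p,q=o1+s[0]*d1,o2+s[1]*d2;return (p+q)/2,np.linalg.norm(p-q)
def proj(n,X):
    K,R,t=P(n);c=K@(R@np.asarray(X,float)+t);return c[:2]/c[2]
E
python3 - <<'E'
import cv2,numpy as np
t=cv2.imread('pics/top0.png');s=cv2.imread('pics/scene0.png')
a=cv2.resize(t[100:212,170:285],None,fx=5,fy=5,interpolation=2)
b=cv2.resize(s[140:215,205:300],None,fx=6,fy=6,interpolation=2)
c=cv2.resize(np.hstack([t[140:245,310:410],s[200:305,290:390]]),None,fx=4,fy=4,interpolation=2)
for n,i in zip('abc',(a,b,c)): cv2.imwrite(f'pics/crop_{n}.png',i); print(i.shape)
E
```

```text
(560, 575, 3)
(450, 570, 3)
(420, 800, 3)
```

View pics/crop_a.png

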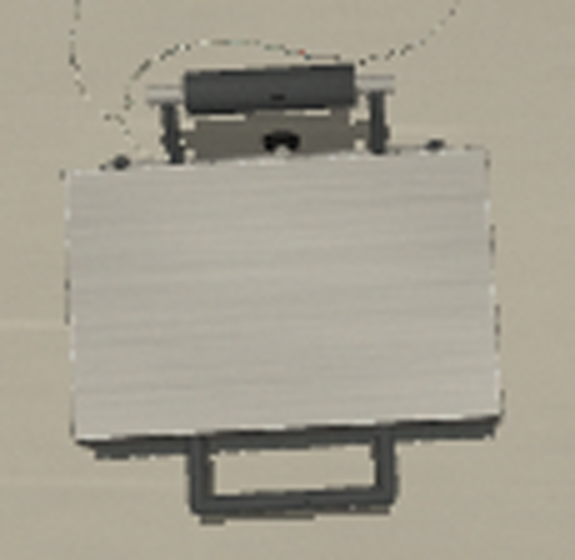

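View pics/crop_b.png

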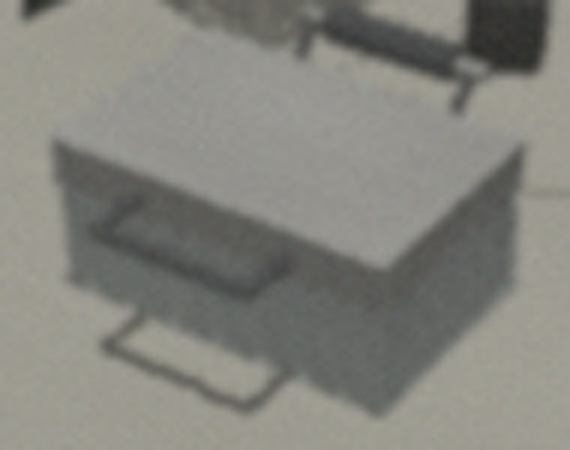

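View pics/crop_c.png

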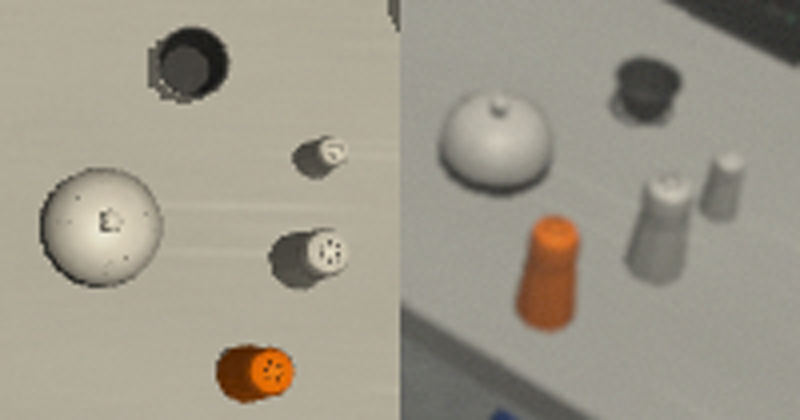

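Run:
```python
from h import *
f=lambda c,o,k:((c[0]+.5)/k-.5+o[0],(c[1]+.5)/k-.5+o[1])
A=lambda x,y:f((x,y),(170,100),5);B=lambda x,y:f((x,y),(205,140),6)
T=lambda x,y:f((x,y),(310,140),4);S=lambda x,y:f((x-400,y),(290,200),4)
np.set_printoptions(precision=1,suppress=True)
for z in (85,100,105):
    c=[onz('top',*A(*p),z) for p in ((65,175),(488,150),(500,418),(75,438))]
    print(z,[np.linalg.norm(c[i]-c[(i+1)%4]) for i in range(4)],c, np.mean(c,0))
    d=c[0]-c[1]+c[3]-c[2];print('yaw of y axis',np.degrees(np.arctan2(d[1],d[0]))-90)
L=onz('top',*A(200,502),85);R=onz('top',*A(386,492),85);print('bar',L,R,(L+R)/2,np.linalg.norm(L-R))
print('tri barL',tri(ray('top',*A(200,502)),ray('scene',*B(105,232))),tri(ray('top',*A(386,492)),ray('scene',*B(247,293))))
print('cover FR',tri(ray('top',*A(500,418)),ray('scene',*B(385,268))),tri(ray('top',*A(75,438)),ray('scene',*B(55,145))),tri(ray('top',*A(488,150)),ray('scene',*B(522,150))))
print('shaker top',tri(ray('top',*T(327,250)),ray('scene',*S(670,185))), onz('top',*T(327,250),80))
print('foot',onz('top',*T(297,262),5),onz('scene',*S(656,272),0))
print('bell',onz('top',*T(101,227),25),'cup',onz('top',*T(190,65),15),'orange',onz('top',*T(270,372),80),'small',onz('top',*T(333,152),60))
```

```text
85 [np.float64(227.95627953823347), np.float64(145.83528610235408), np.float64(225.37214787990914), np.float64(142.7582130476661)] [array([625.6, 237.5,  85. ]), array([643.7,  10.3,  85. ]), array([498.2,   1.5,  85. ]), array([483.2, 226.4,  85. ])] [562.7 118.9  85. ]
yaw of y axis 4.189424582643184
100 [np.float64(225.1232679592587), np.float64(144.02286375984178), np.float64(222.57125155972196), np.float64(140.98403217676815)] [array([622. , 234.9, 100. ]), array([639.9,  10.5, 100. ]), array([496.2,   1.8, 100. ]), array([481.4, 223.8, 100. ])] [559.9 117.7 100. ]
yaw of y axis 4.189424582643184
105 [np.float64(224.17893076626706), np.float64(143.4187229790043), np.float64(221.63761945299288), np.float64(140.39263855313553)] [array([620.8, 234. , 105. ]), array([638.7,  10.5, 105. ]), array([495.5,   1.9, 105. ]), array([480.8, 223. , 105. ])] [558.9 117.3 105. ]
yaw of y axis 4.18942458264317
bar [450.5 159.1  85. ] [457.6  61.1  85. ] [454.  110.1  85. ] 98.26803742963976
tri barL (array([450.6, 159.7,  81.5]), np.float64(0.6580820094054417)) (array([456.8,  62.3,  82. ]), np.float64(3.175159191618845))
cover FR (array([495.3,   2.3, 102.8]), np.float64(1.3608497996653477)) (array([481.4, 225.2,  95.1]), np.float64(1.6162955254590825)) (array([638.8,  13. ,  95.6]), np.float64(6.7892075865832755))
shaker top (array([ 453.9, -322.5,   75.1]), np.float64(3.02737170856836)) [ 454.3 -322.4   80. ]
foot [ 452.6 -322.6    5. ] [ 445.2 -326.9   -0. ]
bell [ 472.7 -181.5   25. ] cup [ 590.2 -246.4   15. ] orange [ 373.1 -283.3   80. ] small [ 523.1 -333.5   60. ]
```

```bash
cat >> h.py <<'E'
def go(x,y,z,yaw=None):
    s=env.state();p=s["ee_pos"];r,pi,ps=s["ee_rot"];from math import cos,sin,radians as ra
    from scipy.spatial.transform import Rotation as Ro
    R=Ro.from_euler('xyz',s["ee_rot"],degrees=True).as_matrix()
    d=R.T@(np.array([x,y,z])-p)/500
    t=0 if yaw is None else -((yaw-ps+180)%360-180)/45
    print('t',round(s["time_s"],2),'pos',p.round(1),'rot',s["ee_rot"].round(2),'F',s["force"].round(2),'w',round(s["gripper_width"],1),'-> shares',d.round(4),'turn',round(t,4),'dist',round(np.linalg.norm(d)*500,1))
E
python3 -c "
from h import *
go(454,110,200,94.15)"
```

```text
t 0.15 pos [209.8 535.  213.3] rot [-179.93   -0.    158.58] F [ 0.06  0.19 -0.18] w 90.8 -> shares [-0.765  -0.6128  0.0274] turn 1.4318 dist 490.3
```

Call:
arm_command:
  targets:
    - [0.3,-0.765,-0.613,0.02,1]
    - [0.3,-0.765,-0.613,0.02,1]
    - [0.3,-0.765,-0.613,0.02,1]
    - [0.3,-0.765,-0.613,0.02,1]
    - [0.3,-0.765,-0.613,0.02,1]
    - [0.3,-0.765,-0.613,0.02,1]
    - [0.3,-0.765,-0.613,0.02,1]
    - [0.3,-0.765,-0.613,0.02,1]

```text
time_s: 0.82
ee_pos: [376.2, 244.3, 206.9]
ee_rot: [-180.0, 0.1, 113.5]
force: [0.5, 0.7, 0.0]
gripper_width: 64.0
```

```bash
python3 -c "
from h import *
go(454,110,180,94.15)"
```

```text
t 0.82 pos [376.2 244.3 206.9] rot [-1.7995e+02  5.0000e-02  1.1353e+02] F [0.46 0.72 0.04] w 64.0 -> shares [-0.3084  0.0355  0.0541] turn 0.4306 dist 157.5
```

Call:
arm_command:
  targets:
    - [0.5,-0.308,0.0355,0.054,0.43]
    - [0.5,-0.308,0.0355,0.054,0.43]
    - [0.5,-0.308,0.0355,0.054,0.43]
    - [0.5,-0.308,0.0355,0.054,0.43]
    - [0.5,-0.308,0.0355,0.054,0.43]
    - [0.5,-0.308,0.0355,0.054,0.43]
    - [0.5,-0.308,0.0355,0.054,0.43]

```text
time_s: 1.4
ee_pos: [453.6, 110.5, 179.9]
ee_rot: [-179.9, 0.0, 94.2]
force: [1.0, -0.4, -0.0]
gripper_width: 45.6
```

```bash
python3 -c "
from h import *
go(454,110,73,94.15)
cv2.imwrite('pics/w1.png',env.grab_frame('wrist')[:,:,::-1])
cv2.imwrite('pics/t1.png',env.grab_frame('top')[:,:,::-1])
"
```

```text
t 1.4 pos [453.6 110.5 179.9] rot [-1.7993e+02  4.0000e-02  9.4150e+01] F [ 1.01 -0.36 -0.  ] w 45.6 -> shares [-0.0008  0.0011  0.2139] turn 0.0 dist 106.9
```

View pics/w1.png

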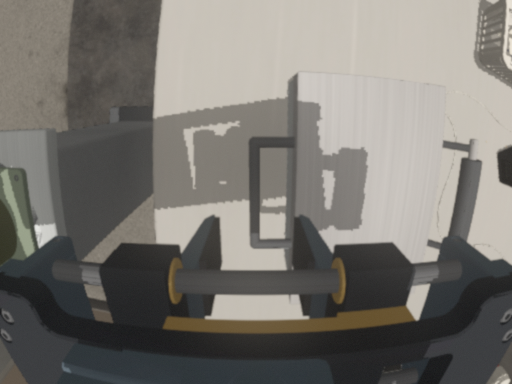

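```bash
cat >> h.py <<'E'
from scipy.spatial.transform import Rotation as Ro
def wpose():
    s=env.state();return Ro.from_euler('xyz',s["ee_rot"],degrees=True).as_matrix(),s["ee_pos"]
def wray(u,v,pose):
    p=env.camera_params('wrist');K=p["camera_matrix"];H=p["hand_eye"]
    x,y=(u-K[0,2])/K[0,0],(v-K[1,2])/K[1,1];th=np.hypot(x,y)
    d=np.array([np.sin(th)*x/th,np.sin(th)*y/th,np.cos(th)])
    R,t=pose;return t+R@H[:3,3],R@H[:3,:3]@d
def wonz(u,v,z,pose):
    o,d=wray(u,v,pose);return o+d*(z-o[2])/d[2]
def wproj(X,pose):
    p=env.camera_params('wrist');K=p["camera_matrix"];H=p["hand_eye"];R,t=pose
    c=H[:3,:3].T@(R.T@(np.asarray(X,float)-t)-H[:3,3]);th=np.arctan2(np.hypot(c[0],c[1]),c[2]);n=np.hypot(c[0],c[1])
    return K[:2,2]+K[0,0]*th*c[:2]/n
E
python3 -c "
from h import *
p=wpose()
print(wproj(p[1],p))
for q in ((255,143),(255,240)): print(wonz(*q,85,p))
print(env.state()['force'])
"
```

```text
[258.59356317 239.6450443 ]
[447.002744   159.87722391  85.        ]
[453.98509272  65.17797267  85.        ]
[ 0.32022206  0.86088624 -0.07600512]
```

Call:
arm_command:
  targets:
    - [0.72,0,-0.002,0.04,0]
    - [0.72,0,-0.002,0.08,0]
    - [0.72,0,-0.002,0.12,0]
    - [0.72,0,-0.002,0.16,0]
    - [0.72,0,-0.002,0.19,0]
    - [0.72,0,-0.002,0.216,0]
    - [0.72,0,-0.002,0.216,0]
    - [0.72,0,-0.002,0.216,0]

```text
time_s: 2.17
ee_pos: [451.8, 112.1, 72.2]
ee_rot: [-179.9, 0.0, 94.4]
force: [-0.4, 0.6, 0.4]
gripper_width: 25.5
```

```bash
python3 -c "
from h import *
go(454,110,73,94.15)
p=wpose()
cv2.imwrite('pics/w2.png',env.grab_frame('wrist')[:,:,::-1])
cv2.imwrite('pics/s2.png',cv2.resize(env.grab_frame('scene')[110:230,170:330,::-1],None,fx=5,fy=5,interpolation=2))
"
```

```text
t 2.17 pos [451.8 112.1  72.2] rot [-1.7992e+02  5.0000e-02  9.4390e+01] F [-0.43  0.58  0.39] w 25.5 -> shares [-0.0045  0.0041 -0.0015] turn 0.0054 dist 3.1
```

View pics/w2.png

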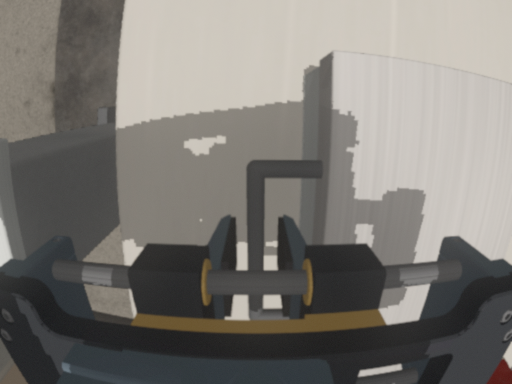

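View pics/s2.png

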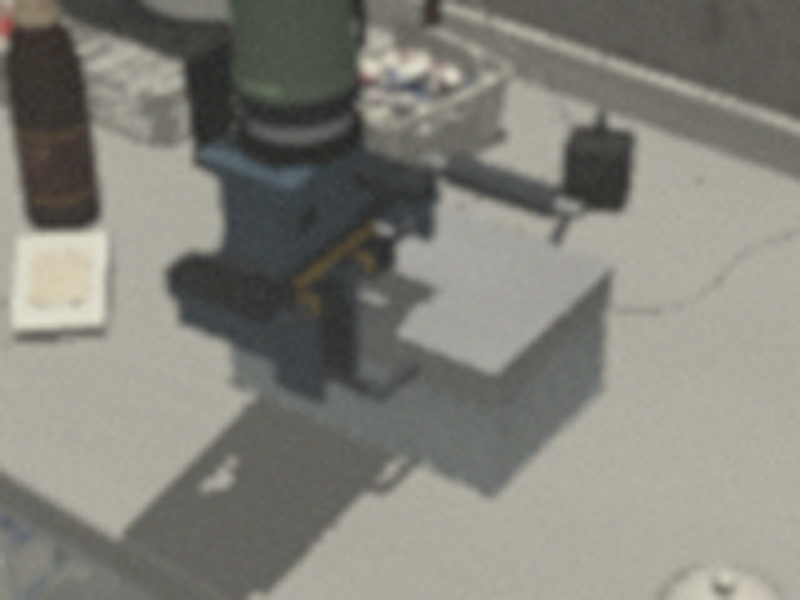

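Call:
arm_command:
  targets:
    - [1,0,0,0,0]
    - [1,0,0,0,0]
    - [1,0,0,0,0]
    - [1,0,0,0,0]
    - [1,0,0,0,0]
    - [1,0,0,0,0]
  squeeze: 8

```text
time_s: 2.77
ee_pos: [451.0, 112.0, 73.7]
ee_rot: [-179.9, -0.0, 94.3]
force: [-5.2, 1.0, 6.1]
gripper_width: 9.8
```

```bash
python3 -c "
from h import *
go(454,110,73,94.15);print(env.state()['torque'])
"
```

```text
t 2.77 pos [451.  112.   73.7] rot [-179.88   -0.     94.31] F [-5.21  1.05  6.13] w 9.8 -> shares [-0.0044  0.0056  0.0015] turn 0.0036 dist 3.6
[ 0.13635018  0.9546314  -0.03469359]
```

```bash
cat >> h.py <<'E'
HX=np.array([451.,112.])  # bar at shut
def arc(ths,ref=(451.,112.,72.5)):
    s=env.state();R=Ro.from_euler('xyz',s["ee_rot"],degrees=True).as_matrix();p=s["ee_pos"]
    print('t',round(s["time_s"],2),'pos',p.round(1),'F',s["force"].round(2),'T',s["torque"].round(2),'w',round(s["gripper_width"],1))
    a0=np.arctan2(10,186);Rr=np.hypot(10,186);b=np.radians(4.2)
    q=p-np.array(ref);dx=q[0]*np.cos(b)+q[1]*np.sin(b);print('now theta ~',np.arctan2(q[2]+10,186-dx)-a0,'radius',np.hypot(q[2]+10,186-dx))
    for th in ths:
        a=th+a0;dx=186-Rr*np.cos(a);dz=Rr*np.sin(a)-10
        X=np.array(ref)+[dx*np.cos(b),dx*np.sin(b),dz];d=R.T@(X-p)/500
        print(round(th,3),d.round(3))
E
python3 -c "
from h import *
arc([.05,.1,.15,.2,.25,.3,.35,.4])"
```

```text
t 2.77 pos [451.  112.   73.7] F [-5.21  1.05  6.13] T [ 0.14  0.95 -0.03] w 9.8
now theta ~ 0.006663592509037412 radius 186.31231613113604
0.05 [ 0.     0.001 -0.016]
0.1 [ 0.     0.004 -0.035]
0.15 [ 0.     0.007 -0.053]
0.2 [ 0.     0.011 -0.071]
0.25 [ 0.     0.016 -0.089]
0.3 [ 0.     0.022 -0.107]
0.35 [ 0.     0.029 -0.124]
0.4 [-0.     0.037 -0.141]
```

Call:
arm_command:
  targets:
    - [1,0,0.001,-0.016,0]
    - [1,0,0.004,-0.035,0]
    - [1,0,0.007,-0.053,0]
    - [1,0,0.011,-0.071,0]
    - [1,0,0.016,-0.089,0]
    - [1,0,0.022,-0.107,0]
    - [1,0,0.029,-0.124,0]
    - [1,0,0.037,-0.141,0]

```text
time_s: 3.43
ee_pos: [468.6, 113.3, 144.9]
ee_rot: [-179.7, -0.0, 94.3]
force: [-5.4, 0.2, 0.8]
gripper_width: 9.7
```

```bash
python3 -c "
from h import *
arc([.42,.47,.52,.57,.62,.67,.72,.77])"
```

```text
t 3.43 pos [468.6 113.3 144.9] F [-5.38  0.24  0.8 ] T [-0.    0.94  0.  ] w 9.7
now theta ~ 0.40122056799965844 radius 187.47060376821335
0.42 [ 0.     0.005 -0.005]
0.47 [-0.     0.014 -0.022]
0.52 [-0.     0.024 -0.038]
0.57 [-0.     0.034 -0.053]
0.62 [-0.     0.045 -0.068]
0.67 [-0.     0.057 -0.082]
0.72 [-0.     0.07  -0.096]
0.77 [-0.     0.083 -0.109]
```

Call:
arm_command:
  targets:
    - [1,0,0.005,-0.006,0]
    - [1,0,0.014,-0.022,0]
    - [1,0,0.024,-0.038,0]
    - [1,0,0.034,-0.053,0]
    - [1,0,0.045,-0.068,0]
    - [1,0,0.057,-0.082,0]
    - [1,0,0.07,-0.096,0]
    - [1,0,0.083,-0.109,0]

```text
time_s: 4.1
ee_pos: [507.8, 116.2, 200.8]
ee_rot: [-179.4, -0.0, 94.3]
force: [-9.6, -0.6, 8.2]
gripper_width: 9.6
```

```bash
python3 -c "
from h import *
arc([.79,.84,.89,.94,.99,1.04,1.08,1.1])"
```

```text
t 4.1 pos [507.8 116.2 200.8] F [-9.56 -0.58  8.21] T [-0.11  1.84 -0.02] w 9.6
now theta ~ 0.7665838211661786 radius 189.16785673575674
0.79 [-0.     0.01  -0.002]
0.84 [-0.     0.024 -0.014]
0.89 [-0.     0.039 -0.025]
0.94 [-0.     0.054 -0.036]
0.99 [-0.     0.07  -0.046]
1.04 [-0.     0.086 -0.055]
1.08 [-0.     0.1   -0.062]
1.1 [-0.     0.106 -0.065]
```

```bash
python3 -c "
from h import *
arc([.79,.84,.89,.94,.99,1.04,1.08,1.1],(449,112,74.5))"
```

```text
t 4.1 pos [507.8 116.2 200.8] F [-9.56 -0.58  8.21] T [-0.11  1.84 -0.02] w 9.6
now theta ~ 0.7670923224344584 radius 186.34483887688543
0.79 [ 0.     0.006 -0.006]
0.84 [ 0.     0.02  -0.018]
0.89 [ 0.     0.035 -0.029]
0.94 [ 0.    0.05 -0.04]
0.99 [ 0.     0.066 -0.05 ]
1.04 [ 0.     0.082 -0.059]
1.08 [ 0.     0.096 -0.066]
1.1 [ 0.     0.102 -0.069]
```

Call:
arm_command:
  targets:
    - [1,0,0.006,-0.007,0]
    - [1,0,0.02,-0.019,0]
    - [1,0,0.035,-0.03,0]
    - [1,0,0.05,-0.041,0]
    - [1,0,0.066,-0.051,0]
    - [1,0,0.082,-0.06,0]
    - [1,0,0.096,-0.067,0]
    - [1,0,0.102,-0.07,0]

```text
time_s: 4.77
ee_pos: [561.0, 120.2, 236.1]
ee_rot: [-179.5, -0.0, 94.3]
force: [-0.2, 1.3, 0.7]
gripper_width: 10.0
```

```bash
python3 -c "
from h import *
arc([1.1],(449,112,74.5))
cv2.imwrite('pics/w3.png',env.grab_frame('wrist')[:,:,::-1])
cv2.imwrite('pics/s3.png',cv2.resize(env.grab_frame('scene')[90:210,170:330,::-1],None,fx=5,fy=5,interpolation=2))
"
```

```text
t 4.77 pos [561.  120.2 236.1] F [-0.21  1.32  0.74] T [-0.02  0.12  0.04] w 10.0
now theta ~ 1.1114890440583012 radius 186.74785861876757
1.1 [ 0.    -0.004  0.003]
```

View pics/w3.png

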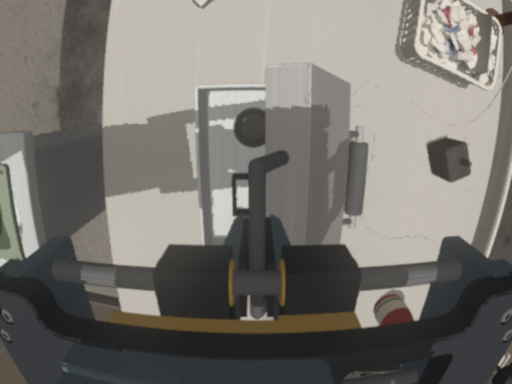

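View pics/s3.png

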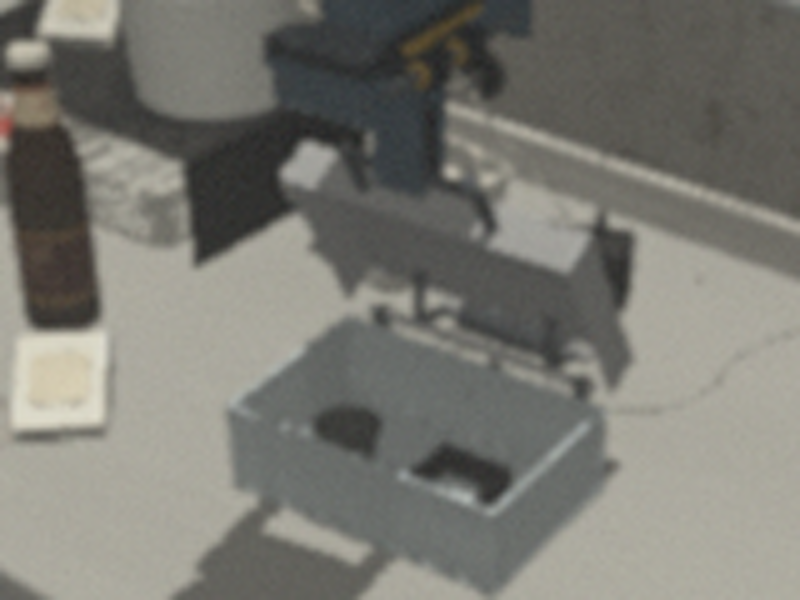

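Call:
arm_command:
  targets:
    - [0.88,0,0,0,0]
    - [0.87,0,0,0,0]
    - [0.86,0,0,0,0]
    - [0.86,0,0,0,0]
    - [0.86,0,0,0,0]

```text
time_s: 5.28
ee_pos: [559.9, 120.0, 235.5]
ee_rot: [-179.4, 0.0, 94.3]
force: [0.9, -0.8, -0.6]
gripper_width: 12.3
```

```bash
python3 -c "
from h import *
arc([1.12,1.15,1.18,1.21,1.24,1.27,1.3,1.33],(449,112,74.5))"
```

```text
t 5.28 pos [559.9 120.  235.5] F [ 0.93 -0.77 -0.55] T [-0.09 -0.09  0.02] w 12.3
now theta ~ 1.1047847883682564 radius 186.6640521634659
1.12 [ 0.     0.006 -0.002]
1.15 [ 0.     0.016 -0.006]
1.18 [ 0.     0.026 -0.01 ]
1.21 [ 0.     0.037 -0.013]
1.24 [ 0.     0.048 -0.017]
1.27 [ 0.     0.058 -0.02 ]
1.3 [ 0.     0.069 -0.022]
1.33 [ 0.     0.08  -0.025]
```

Call:
arm_command:
  targets:
    - [0.86,0,0.006,-0.002,0]
    - [0.86,0,0.016,-0.006,0]
    - [0.86,0,0.026,-0.01,0]
    - [0.86,0,0.037,-0.013,0]
    - [0.86,0,0.048,-0.017,0]
    - [0.86,0,0.058,-0.02,0]
    - [0.86,0,0.069,-0.022,0]
    - [0.86,0,0.08,-0.025,0]

```text
time_s: 5.95
ee_pos: [600.6, 123.0, 247.6]
ee_rot: [-179.4, 0.0, 94.3]
force: [0.9, -0.0, -0.3]
gripper_width: 12.8
```

```bash
python3 -c "
from h import *
arc([1.34,1.36,1.38,1.40,1.42,1.44,1.45,1.45],(449,112,74.5))
p=wpose()
for i in range(3): print(env.state()['force'].round(2),env.state()['torque'].round(3)); im=env.grab_frame('wrist')
cv2.imwrite('pics/w4.png',cv2.resize(im[140:330,180:340,::-1],None,fx=3,fy=3))
"
```

```text
t 5.95 pos [600.6 123.  247.6] F [ 0.93 -0.04 -0.34] T [-0.08 -0.12  0.02] w 12.8
now theta ~ 1.3332968394752571 radius 186.2498619039203
1.34 [ 0.     0.002 -0.001]
1.36 [ 0.     0.01  -0.002]
1.38 [ 0.     0.017 -0.003]
1.4 [ 0.     0.025 -0.004]
1.42 [ 0.     0.032 -0.005]
1.44 [ 0.     0.039 -0.006]
1.45 [ 0.     0.043 -0.006]
1.45 [ 0.     0.043 -0.006]
[ 0.93 -0.04 -0.34] [-0.076 -0.122  0.021]
[ 2.33 -0.    0.6 ] [-0.086 -0.23  -0.01 ]
[-0.03  0.02  0.01] [-0.071 -0.094 -0.018]
```

View pics/w4.png

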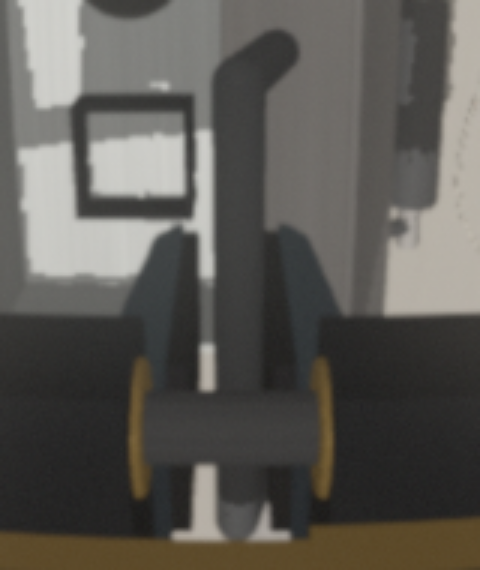

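Call:
arm_command:
  targets:
    - [0.86,0,0.004,-0.001,0]
    - [0.86,0,0.01,-0.002,0]
    - [0.86,0,0.017,-0.003,0]
    - [0.86,0,0.025,-0.004,0]
    - [0.86,0,0.032,-0.005,0]
    - [0.86,0,0.039,-0.006,0]
    - [0.86,0,0.043,-0.006,0]
    - [0.86,0,0.043,-0.006,0]

```text
time_s: 6.77
ee_pos: [622.5, 124.7, 250.4]
ee_rot: [-179.5, 0.0, 94.3]
force: [0.2, -0.4, 0.8]
gripper_width: 13.0
```

```bash
cat >> h.py <<'E'
def feel(n=6):
    F=[];T=[]
    for i in range(n):
        s=env.state();F.append(s["force"]);T.append(s["torque"]);im=env.grab_frame('wrist')
    print('Fmean',np.mean(F,0).round(2),'sd',np.std(F,0).round(2),'Tmean',np.mean(T,0).round(3),'sd',np.std(T,0).round(3));return im
E
python3 -c "
from h import *
im=feel()
arc([1.46,1.47,1.48,1.49,1.5,1.51,1.52,1.53],(449,112,74.5))
"
```

```text
Fmean [ 0.76 -0.05 -0.06] sd [0.76 0.29 0.49] Tmean [-0.076 -0.131  0.007] sd [0.029 0.022 0.007]
t 7.07 pos [621.7 124.6 250.4] F [ 0.42  0.12 -0.02] T [-0.1  -0.15 -0.07] w 12.5
now theta ~ 1.4482173121807767 radius 186.33350751470357
1.46 [ 0.     0.004 -0.   ]
1.47 [ 0.     0.008 -0.   ]
1.48 [ 0.     0.012 -0.001]
1.49 [ 0.     0.016 -0.001]
1.5 [ 0.     0.019 -0.001]
1.51 [ 0.     0.023 -0.001]
1.52 [ 0.     0.027 -0.001]
1.53 [ 0.     0.03  -0.001]
```

Call:
arm_command:
  targets:
    - [0.85,0,0,0,0]
    - [0.84,0,0,0,0]
    - [0.83,0,0,0,0]
    - [0.82,0,0,0,0]
    - [0.81,0,0,0,0]
    - [0.8,0,0,0,0]
    - [0.79,0,0,0,0]
    - [0.78,0,0,0,0]

```text
time_s: 7.73
ee_pos: [621.8, 124.6, 250.5]
ee_rot: [-179.5, 0.0, 94.3]
force: [0.7, 0.2, 0.7]
gripper_width: 20.1
```

```bash
python3 -c "
from h import *
im=feel()
arc([1.46,1.47,1.48,1.49,1.5,1.51,1.52,1.53],(449,112,74.5))
cv2.imwrite('pics/w5.png',cv2.resize(im[140:330,180:340,::-1],None,fx=3,fy=3))
"
```

```text
Fmean [ 0.91 -0.27  0.02] sd [0.17 0.6  0.31] Tmean [-0.083 -0.123  0.01 ] sd [0.027 0.028 0.019]
t 8.03 pos [621.8 124.6 250.5] F [ 1.22 -0.42 -0.51] T [-0.01 -0.19  0.02] w 19.9
now theta ~ 1.4485277774162855 radius 186.39640378728
1.46 [ 0.     0.004 -0.   ]
1.47 [ 0.     0.008 -0.   ]
1.48 [ 0.     0.012 -0.   ]
1.49 [ 0.     0.015 -0.001]
1.5 [ 0.     0.019 -0.001]
1.51 [ 0.     0.023 -0.001]
1.52 [ 0.     0.027 -0.001]
1.53 [ 0.     0.03  -0.001]
```

View pics/w5.png

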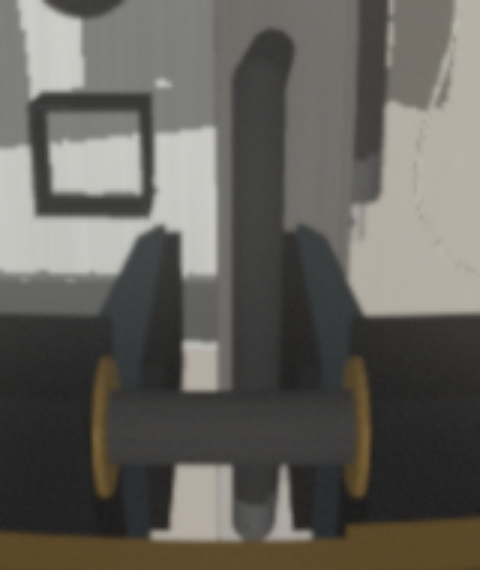

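Call:
arm_command:
  targets:
    - [0.78,0,0.003,0,0]
    - [0.78,0,0.006,0,0]
    - [0.78,0,0.009,0,0]
    - [0.78,0,0.011,0,0]
    - [0.78,0,0.013,0,0]
    - [0.78,0,0.015,0,0]
    - [0.78,0,0.016,0,0]
    - [0.78,0,0.016,0,0]

```text
time_s: 8.7
ee_pos: [629.9, 125.3, 250.3]
ee_rot: [-179.5, 0.0, 94.3]
force: [1.1, -0.2, 0.6]
gripper_width: 20.2
```

```bash
python3 -c "
from h import *
im=feel()
arc([1.52,1.54,1.56],(449,112,74.5))
"
```

```text
Fmean [0.87 0.13 0.57] sd [0.42 0.57 0.75] Tmean [-0.06  -0.15   0.004] sd [0.022 0.023 0.027]
t 9.0 pos [629.7 125.3 250.3] F [0.71 0.66 0.5 ] T [-0.04 -0.13 -0.01] w 20.4
now theta ~ 1.4910241343647863 radius 185.89686036146696
1.52 [ 0.     0.011 -0.001]
1.54 [-0.     0.018 -0.001]
1.56 [-0.     0.026 -0.001]
```

Still resting on the rear finger (Ty −0.15). Another 8 mm.

Call:
arm_command:
  targets:
    - [0.78,0,0.003,0,0]
    - [0.78,0,0.006,0,0]
    - [0.78,0,0.009,-0.001,0]
    - [0.78,0,0.011,-0.001,0]
    - [0.78,0,0.013,-0.001,0]
    - [0.78,0,0.015,-0.001,0]
    - [0.78,0,0.016,-0.001,0]
    - [0.78,0,0.016,-0.001,0]

```text
time_s: 9.67
ee_pos: [637.7, 125.9, 250.6]
ee_rot: [-179.4, 0.0, 94.3]
force: [1.0, -0.1, -1.2]
gripper_width: 20.2
```

```bash
python3 -c "
from h import *
im=feel()
arc([1.54,1.56,1.58],(449,112,74.5))
"
```

```text
Fmean [ 1.27 -0.13 -1.04] sd [0.57 0.45 0.27] Tmean [-0.076 -0.133  0.002] sd [0.027 0.029 0.021]
t 9.97 pos [637.6 125.8 250.8] F [ 0.67  0.19 -1.86] T [-0.03 -0.11  0.01] w 20.0
now theta ~ 1.5336904510563478 radius 186.31199475390926
1.54 [0.    0.002 0.   ]
1.56 [0.   0.01 0.  ]
1.58 [0.    0.017 0.001]
```

Call:
arm_command:
  targets:
    - [0.78,0,0.003,0,0]
    - [0.78,0,0.006,0,0]
    - [0.78,0,0.009,0,0]
    - [0.78,0,0.011,0,0]
    - [0.78,0,0.013,0.001,0]
    - [0.78,0,0.015,0.001,0]
    - [0.78,0,0.017,0.001,0]
    - [0.78,0,0.017,0.001,0]

```text
time_s: 10.63
ee_pos: [646.1, 126.5, 250.2]
ee_rot: [-179.4, 0.0, 94.3]
force: [0.0, -0.4, 0.2]
gripper_width: 20.1
```

```bash
python3 -c "
from h import *
im=feel()
arc([1.58,1.6,1.62],(449,112,74.5))
cv2.imwrite('pics/w6.png',cv2.resize(im[140:330,180:340,::-1],None,fx=3,fy=3))
"
```

```text
Fmean [-0.28  0.01 -0.1 ] sd [0.29 0.33 0.3 ] Tmean [-0.063  0.057  0.002] sd [0.036 0.017 0.013]
t 10.93 pos [646.  126.5 250.2] F [ 0.33 -0.34 -0.1 ] T [-0.03  0.05 -0.02] w 20.2
now theta ~ 1.5790156034450575 radius 186.09806492210663
1.58 [-0.  0. -0.]
1.6 [-0.     0.008  0.   ]
1.62 [-0.     0.015  0.001]
```

View pics/w6.png

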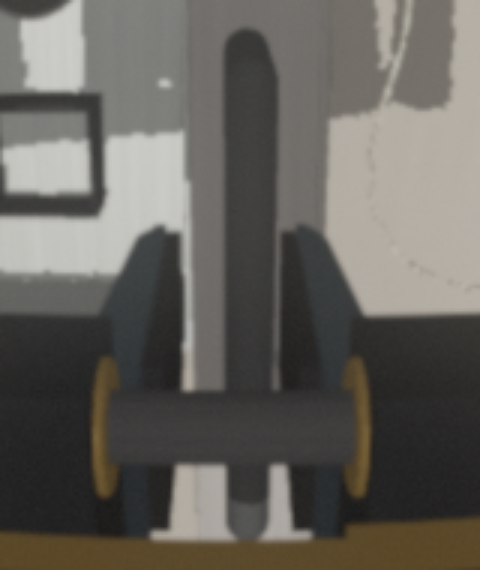

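Call:
arm_command:
  targets:
    - [0.78,0,0.002,0,0]
    - [0.77,0,0.004,0,0]
    - [0.75,0,0.004,0,0]
    - [0.72,0,0.004,0,0]
    - [0.7,0,0.004,0,0]
    - [0.68,0,0.004,0,0]

```text
time_s: 11.43
ee_pos: [648.0, 126.6, 250.2]
ee_rot: [-179.4, 0.0, 94.3]
force: [0.5, -0.5, -0.6]
gripper_width: 29.0
```

```bash
python3 -c "
from h import *
im=feel(4)
arc([1.58,1.6,1.62],(449,112,74.5))
cv2.imwrite('pics/w7.png',cv2.resize(im[140:330,180:340,::-1],None,fx=3,fy=3))
"
```

```text
Fmean [ 0.34 -0.26  0.01] sd [0.28 0.61 0.34] Tmean [-0.097  0.065  0.009] sd [0.023 0.035 0.037]
t 11.63 pos [648.  126.6 250.2] F [ 0.8  -0.57  1.26] T [-0.07  0.03  0.03] w 29.1
now theta ~ 1.5896776088937672 radius 186.21190822702715
1.58 [ 0.    -0.004 -0.   ]
1.6 [-0.     0.004  0.   ]
1.62 [-0.     0.011  0.001]
```

View pics/w7.png

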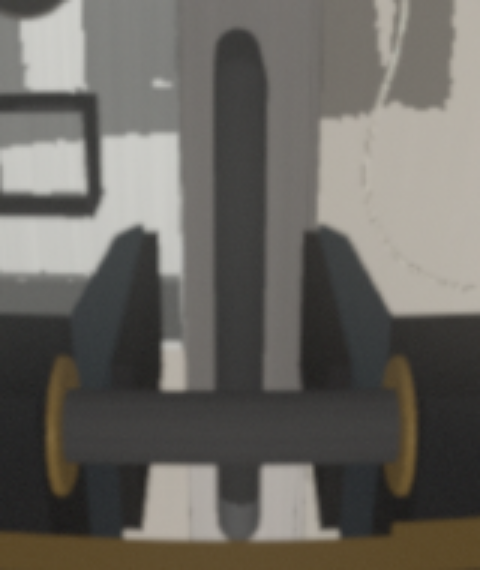

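Call:
arm_command:
  targets:
    - [0.6,0,0,-0.02,0]
    - [0.6,0,0,-0.06,0]
    - [0.6,0,0,-0.1,0]
    - [0.6,0,0,-0.14,0]
    - [0.6,0,0,-0.14,0]

```text
time_s: 12.05
ee_pos: [650.3, 127.0, 325.9]
ee_rot: [-180.0, -0.0, 94.3]
force: [0.2, -0.2, 0.3]
gripper_width: 36.7
```

```bash
python3 -c "
from h import *
cv2.imwrite('pics/w8.png',env.grab_frame('wrist')[:,:,::-1])
cv2.imwrite('pics/t8.png',env.grab_frame('top')[:,:,::-1])
go(454,-250,260,180)
"
```

```text
t 12.15 pos [648.9 126.7 321.3] rot [-179.56   -0.     94.3 ] F [-0.15 -0.57 -0.71] w 36.3 -> shares [-0.7221 -0.4442  0.1259] turn -1.9045 dist 428.6
```

View pics/w8.png

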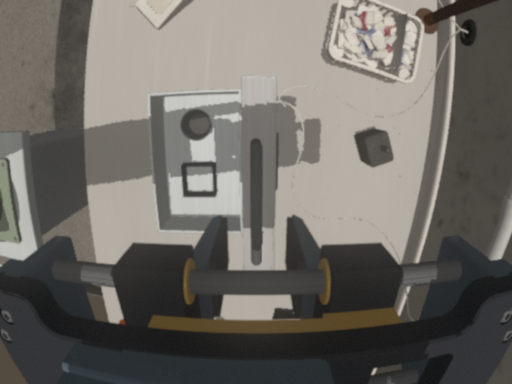

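```bash
python3 -c "
import cv2
w=cv2.imread('pics/w8.png');t=cv2.imread('pics/t8.png')
cv2.imwrite('pics/w8c.png',cv2.resize(w[80:240,140:290],None,fx=5,fy=5,interpolation=2)[:600])
cv2.imwrite('pics/t8c.png',cv2.resize(t[90:210,170:290],None,fx=5,fy=5,interpolation=2))"
```

```text
(no output)
```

View pics/w8c.png

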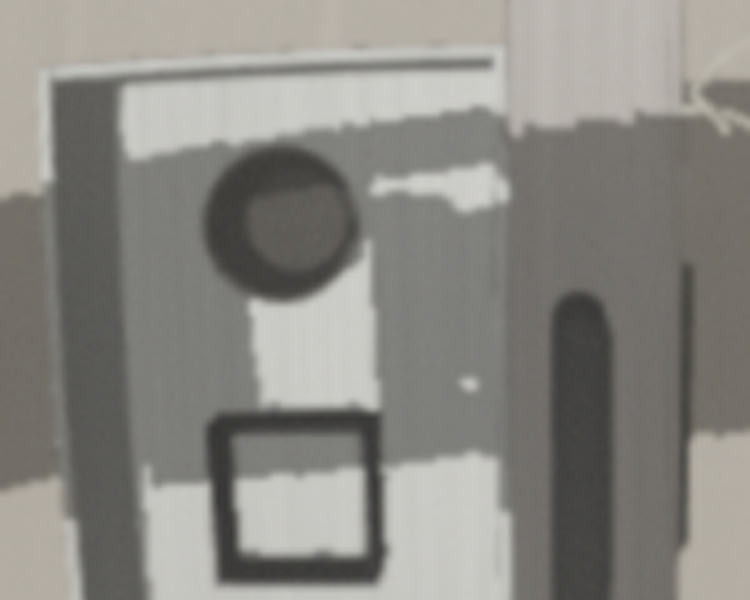

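View pics/t8c.png

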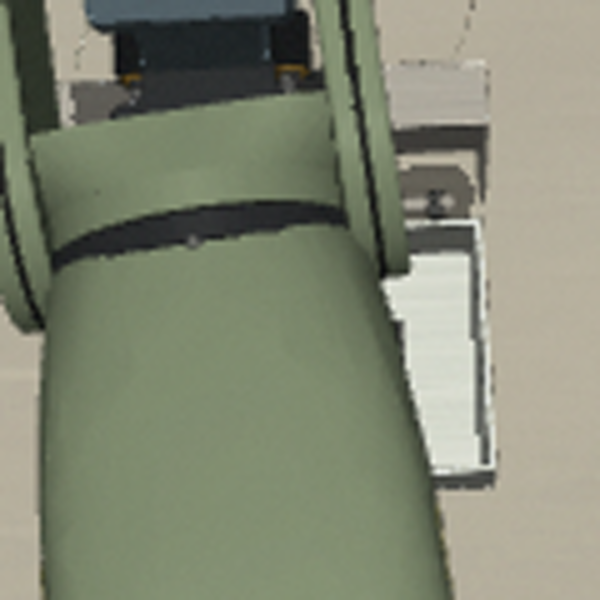

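Call:
arm_command:
  targets:
    - [0.2,-0.1,0,0,-0.15]
    - [0.2,-0.18,-0.1,0,-0.3]
    - [0.2,-0.722,-0.444,0.1,-0.45]
    - [0.2,-0.722,-0.444,0.1,-0.6]
    - [0.2,-0.722,-0.444,0.1,-0.75]
    - [0.2,-0.722,-0.444,0.126,-0.9]
    - [0.2,-0.722,-0.444,0.126,-0.95]
    - [0.2,-0.722,-0.444,0.126,-0.95]

```text
time_s: 12.82
ee_pos: [502.1, -161.6, 278.5]
ee_rot: [-179.6, -0.4, 137.2]
force: [0.3, -0.7, 0.7]
gripper_width: 72.9
```

```bash
python3 -c "
from h import *
pose=(Ro.from_euler('xyz',[-179.56,0,94.3],degrees=True).as_matrix(),np.array([649.5,126.8,323.]))
f=lambda x,y:((x+.5)/5-.5+140,(y+.5)/5-.5+80)
c=[wonz(*f(*q),29,pose) for q in ((208,414),(380,412),(383,582),(218,582))]
print(np.round(c,1),np.mean(c,0))
go(454,-322,180,182)
t=env.grab_frame('top')
cv2.imwrite('pics/t9c.png',cv2.resize(t[90:210,170:290,::-1],None,fx=5,fy=5,interpolation=2))
cv2.imwrite('pics/w9.png',env.grab_frame('wrist')[:,:,::-1])
"
```

```text
[[524.4 113.2  29. ]
 [581.1 117.5  29. ]
 [584.4  60.8  29. ]
 [528.4  56.4  29. ]] [554.55115883  86.95001851  29.        ]
t 12.82 pos [ 502.1 -161.6  278.5] rot [-179.62   -0.43  137.16] F [ 0.26 -0.75  0.72] w 72.9 -> shares [-0.1491 -0.2993  0.1979] turn -0.9965 dist 194.3
```

View pics/t9c.png

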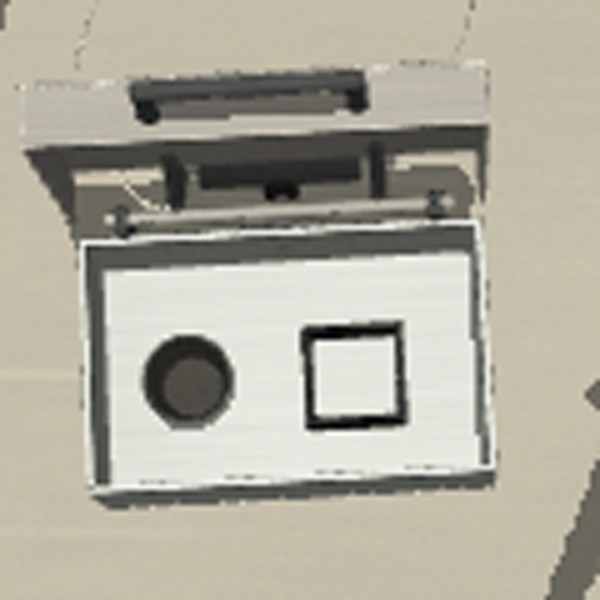

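View pics/w9.png

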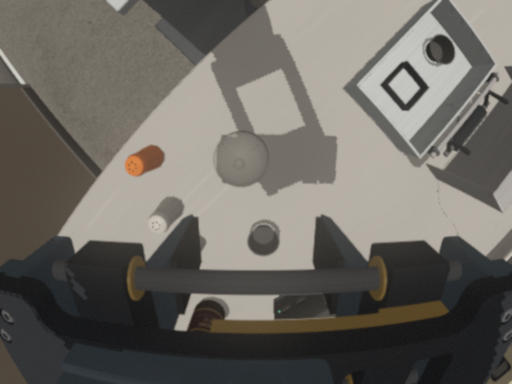

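```bash
python3 -c "
from h import *
f=lambda x,y:((x+.5)/5-.5+170,(y+.5)/5-.5+90)
for z in (17,29):
  c=[onz('top',*f(*q),z) for q in ((302,325),(404,321),(407,425),(310,428))]
  print(np.round(c,1),np.mean(c,0))
p=wpose();print(p)
print('shaker top?',wonz(157,226,79,p),'foot',wonz(178,201,0,p))
"
```

```text
[[586.6 113.3  17. ]
 [590.   55.8  17. ]
 [530.6  52.8  17. ]
 [527.8 107.2  17. ]] [558.72793555  82.26442776  17.        ]
[[584.2 112.5  29. ]
 [587.6  55.5  29. ]
 [528.8  52.5  29. ]
 [526.  106.4  29. ]] [556.65090462  81.7250933   29.        ]
(array([[-7.27529844e-01,  6.85933017e-01, -1.40079401e-02],
       [ 6.86009124e-01,  7.27592393e-01, -8.89925885e-04],
       [ 9.58164111e-03, -1.02570224e-02, -9.99901488e-01]]), array([ 499.92598765, -164.3412209 ,  277.72246738]))
shaker top? [ 455.67610808 -318.92754497   79.        ] foot [ 4.54601432e+02 -3.02692506e+02  5.68434189e-14]
```

Call:
arm_command:
  targets:
    - [0,-0.149,-0.3,0.198,-0.15]
    - [0,-0.149,-0.3,0.198,-0.3]
    - [0,-0.149,-0.3,0.198,-0.45]
    - [0,-0.149,-0.3,0.198,-0.6]
    - [0,-0.149,-0.3,0.198,-0.75]
    - [0,-0.149,-0.3,0.198,-0.9]
    - [0,-0.149,-0.3,0.198,-0.98]
    - [0,-0.149,-0.3,0.198,-0.98]

```text
time_s: 13.58
ee_pos: [449.4, -324.3, 178.0]
ee_rot: [179.9, -0.9, -179.2]
force: [0.8, 0.4, 0.1]
gripper_width: 91.0
```

```bash
python3 -c "
from h import *
go(454,-322,27,182)
p=wpose();print(wproj(p[1],p))
cv2.imwrite('pics/w10.png',env.grab_frame('wrist')[:,:,::-1])
"
```

```text
t 13.58 pos [ 449.4 -324.3  178. ] rot [ 179.91   -0.93 -179.22] F [0.8  0.4  0.07] w 91.0 -> shares [-0.0141  0.004   0.3018] turn -0.027 dist 151.1
[257.80941495 242.44377218]
```

View pics/w10.png

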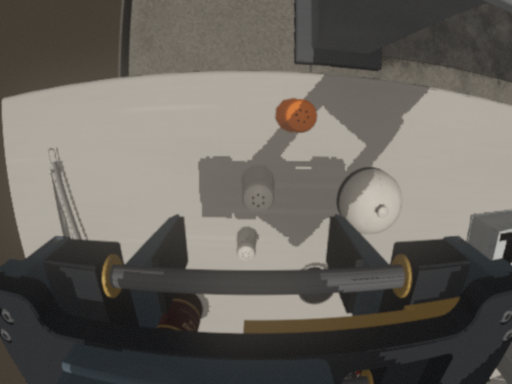

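```bash
python3 -c "
from h import *
p=wpose();print(p[1])
im=env.grab_frame('wrist')
print(wonz(258.5,200,80,p),wonz(258,175,3,p))
go(454,-322,27,182)
cv2.imwrite('pics/w10c.png',cv2.resize(im[90:270,210:330,::-1],None,fx=3,fy=3,interpolation=2))
"
```

```text
[ 449.74173355 -324.08173765  178.53418339]
[ 451.78464968 -322.88405936   80.        ] [ 444.23431191 -323.00559915    3.        ]
t 13.68 pos [ 449.9 -324.   178.9] rot [ 179.98   -0.85 -179.29] F [ 0.06 -0.43  0.26] w 91.2 -> shares [-0.0127  0.0038  0.3037] turn -0.0288 dist 152.0
```

View pics/w10c.png

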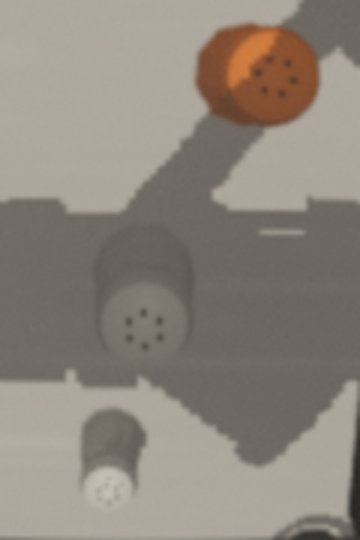

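Call:
arm_command:
  targets:
    - [0.1,-0.01,0.002,0.06,-0.03]
    - [0.1,-0.01,0.002,0.12,-0.03]
    - [0.1,-0.01,0.002,0.17,-0.03]
    - [0.1,-0.01,0.002,0.22,-0.03]
    - [0.1,-0.01,0.002,0.26,-0.03]
    - [0.1,-0.01,0.002,0.29,-0.03]
    - [0.1,-0.01,0.002,0.303,-0.03]
    - [0.1,-0.01,0.002,0.303,-0.03]

```text
time_s: 14.35
ee_pos: [452.2, -321.7, 26.0]
ee_rot: [179.9, -1.0, -177.9]
force: [-0.0, 0.5, -0.0]
gripper_width: 82.0
```

```bash
python3 -c "
from h import *
go(453,-322.7,27,182)
cv2.imwrite('pics/w11.png',env.grab_frame('wrist')[:,:,::-1])
go(453,-322.7,27,182)
"
```

```text
t 14.35 pos [ 452.2 -321.7   26. ] rot [ 179.85   -0.99 -177.95] F [-0.05  0.46 -0.  ] w 82.0 -> shares [-0.0016 -0.002  -0.002 ] turn 0.0012 dist 1.6
t 14.4 pos [ 452.9 -322.4   27.2] rot [ 179.94   -0.88 -177.94] F [0.74 0.76 0.42] w 82.4 -> shares [-0.0002 -0.0005  0.0004] turn 0.0013 dist 0.4
```

View pics/w11.png

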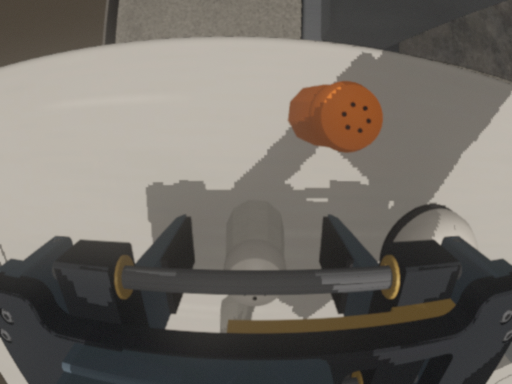

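Call:
arm_command:
  targets:
    - [1,0,0,0,0]
    - [1,0,0,0,0]
    - [1,0,0,0,0]
    - [1,0,0,0,0]
    - [1,0,0,0,0]
    - [1,0,0,0,0]
    - [1,0,0,0,0]
    - [1,0,0,0,0]
  squeeze: 20

```text
time_s: 15.07
ee_pos: [452.9, -322.5, 27.3]
ee_rot: [179.9, -0.9, -177.9]
force: [0.4, 0.5, 0.7]
gripper_width: 34.7
```

```bash
python3 -c "
from h import *
go(453,-322.7,27,182)
"
```

```text
t 15.07 pos [ 452.9 -322.5   27.3] rot [ 179.95   -0.88 -177.95] F [0.39 0.5  0.73] w 34.7 -> shares [-0.0002 -0.0004  0.0006] turn 0.0012 dist 0.4
```

Call:
arm_command:
  targets:
    - [1,0,0,-0.03,0]
    - [1,0,0,-0.08,0]
    - [1,0,0,-0.14,0]
    - [1,0,0,-0.2,0]
    - [1,0,0,-0.25,0]
    - [1,0,0,-0.25,0]
    - [1,0,0,-0.25,0]

```text
time_s: 15.65
ee_pos: [455.3, -322.9, 153.3]
ee_rot: [-180.0, -0.8, -178.0]
force: [0.5, -0.1, -1.7]
gripper_width: 34.5
```

```bash
python3 -c "
from h import *
go(557.5,83,150,184.2)
im=env.grab_frame('scene');cv2.imwrite('pics/s12.png',im[:,:,::-1])
im=env.grab_frame('wrist');cv2.imwrite('pics/w12.png',im[:,:,::-1])
"
```

```text
t 15.65 pos [ 455.3 -322.9  153.3] rot [-179.96   -0.75 -177.95] F [ 0.53 -0.11 -1.74] w 34.5 -> shares [-0.2334  0.804   0.003 ] turn -0.0478 dist 418.6
```

View pics/s12.png

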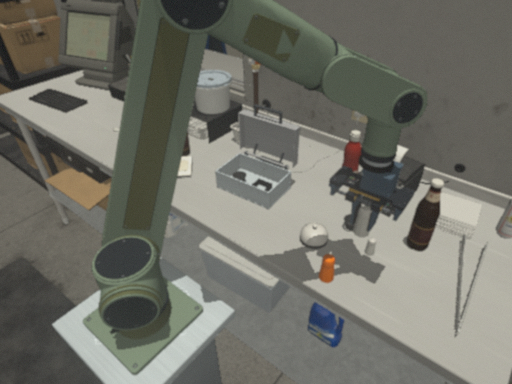

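View pics/w12.png

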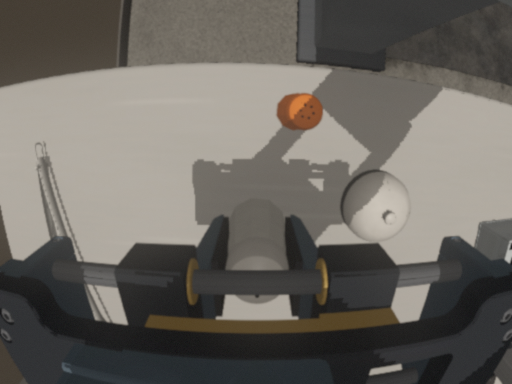

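Call:
arm_command:
  targets:
    - [1,-0.03,0.08,0,0]
    - [1,-0.06,0.16,0,0]
    - [1,-0.08,0.24,0,0]
    - [1,-0.1,0.32,0,-0.01]
    - [1,-0.12,0.4,0,-0.02]
    - [1,-0.14,0.48,0,-0.03]
    - [1,-0.16,0.56,0,-0.04]
    - [1,-0.18,0.62,0,-0.048]

```text
time_s: 16.42
ee_pos: [531.2, -5.7, 148.0]
ee_rot: [179.7, -1.3, -175.7]
force: [0.1, -0.5, -1.6]
gripper_width: 34.5
```

```bash
python3 -c "
from h import *
go(555,83,150,184.2)
"
```

```text
t 16.42 pos [531.2  -5.7 148. ] rot [ 179.73   -1.26 -175.7 ] F [ 0.11 -0.47 -1.6 ] w 34.5 -> shares [-0.0606  0.1735 -0.0044] turn 0.0022 dist 91.9
```

Call:
arm_command:
  targets:
    - [1,-0.02,0.06,-0.004,0]
    - [1,-0.04,0.12,-0.004,0]
    - [1,-0.055,0.16,-0.004,0]
    - [1,-0.061,0.174,-0.004,0]
    - [1,-0.061,0.174,-0.004,0]
    - [1,-0.061,0.174,-0.004,0]

```text
time_s: 16.92
ee_pos: [554.2, 82.7, 148.4]
ee_rot: [179.8, -1.4, -175.7]
force: [-0.2, 0.1, -1.8]
gripper_width: 34.7
```

```bash
python3 -c "
from h import *
env.grab_frame('scene')
go(557,83,80,184.2)
p=wpose()
im=env.grab_frame('wrist');cv2.imwrite('pics/w13.png',im[:,:,::-1])
im=env.grab_frame('top');cv2.imwrite('pics/t13.png',cv2.resize(im[60:210,150:310,::-1],None,fx=4,fy=4))
"
```

```text
t 16.97 pos [554.3  82.2 148.7] rot [ 179.78   -1.41 -175.73] F [ 0.44  0.64 -0.44] w 34.3 -> shares [-0.0089  0.0007  0.1373] turn 0.0016 dist 68.8
```

View pics/w13.png

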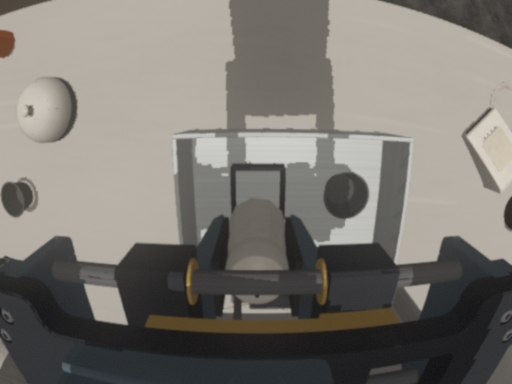

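View pics/t13.png

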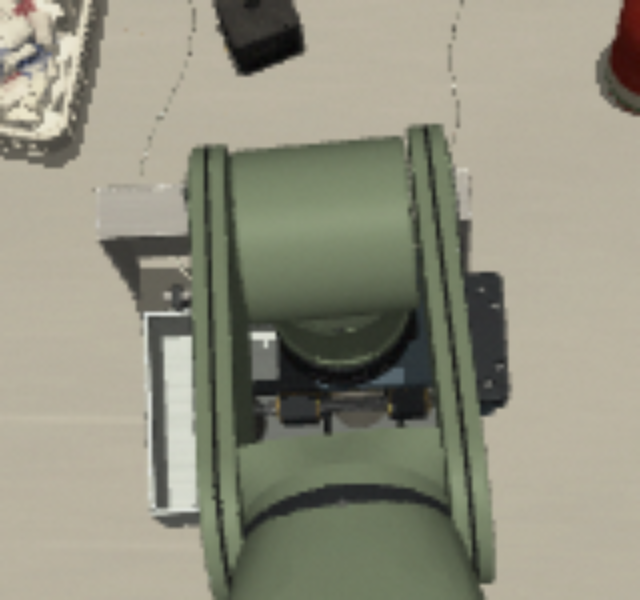

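```bash
python3 -c "
from h import *
p=wpose();print(p[1])
for q in ((231,164),(285,164),(258,163)): print(wonz(*q,29,p).round(1))
f=lambda x,y:((x+.5)/4-.5+150,(y+.5)/4-.5+60)
for z in (300,400,500,600): print(z,onz('top',*f(315,140),z).round(0),onz('top',*f(315,310),z).round(0),'proj tcp axis',proj('top',[p[1][0],p[1][1],z]).round(0))
im=env.grab_frame('scene');cv2.imwrite('pics/s13.png',cv2.resize(im[20:220,150:350,::-1],None,fx=3,fy=3))
w=cv2.imread('pics/w13.png');cv2.imwrite('pics/w13c.png',cv2.resize(w[120:320,160:360],None,fx=3,fy=3,interpolation=2))
"
```

```text
[554.60521452  81.86483868 149.3517308 ]
[526.9  54.1  29. ]
[522.9 107.9  29. ]
[524.   80.9  29. ]
300 [668. 101. 300.] [571.  98. 300.] proj tcp axis [236. 144.]
400 [635.  93. 400.] [547.  91. 400.] proj tcp axis [233. 134.]
500 [601.  86. 500.] [524.  84. 500.] proj tcp axis [230. 120.]
600 [568.  78. 600.] [500.  76. 600.] proj tcp axis [226. 103.]
```

View pics/s13.png

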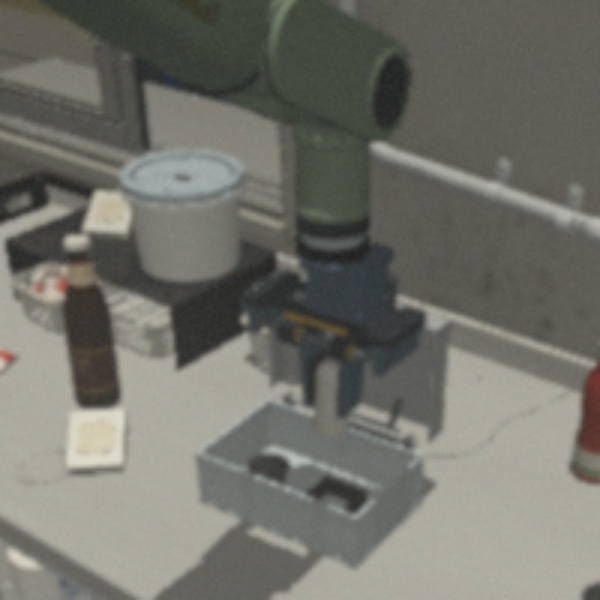

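View pics/w13c.png

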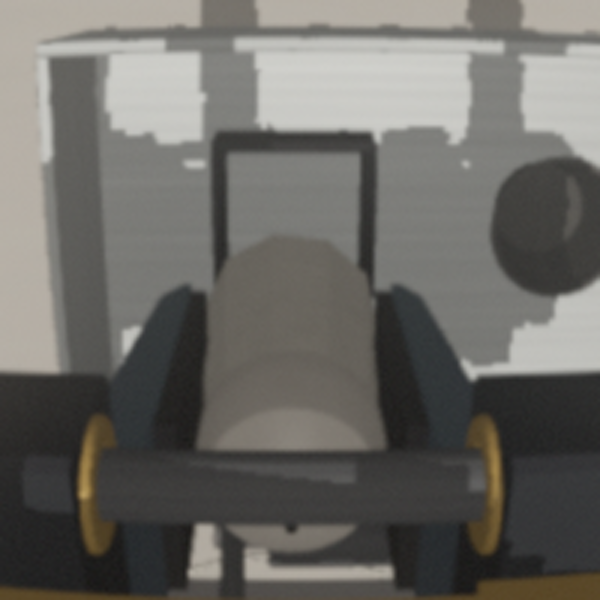

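```bash
python3 -c "
from h import *
p=wpose();print(p[1])
f=lambda x,y:((x+.5)/3-.5+160,(y+.5)/3-.5+120)
z=p[1][2]-27
for q in ((293,235),(208,300),(373,300)): print(wonz(*f(*q),z,p).round(1))
print('rim',[wonz(*f(*q),29,p).round(1) for q in ((212,133),(375,133),(228,150),(360,150))])
go(555.5,82,95,184.2)
"
```

```text
[554.79212728  81.91561871 149.6172841 ]
[533.3  80.3 122.6]
[550.9  61.3 122.6]
[548.1 100.5 122.6]
rim [array([527.2,  53.5,  29. ]), array([523.3, 107.6,  29. ]), array([532.6,  59.2,  29. ]), array([529.4, 103.1,  29. ])]
t 17.12 pos [554.8  81.9 149.6] rot [ 179.74   -1.29 -175.8 ] F [-0.5   0.74 -1.22] w 34.4 -> shares [-0.0039 -0.0004  0.1092] turn -0.0 dist 54.6
```

```bash
python3 -c "
from h import *
go(556.5,82,67,184.2)
"
```

```text
t 17.12 pos [554.8  81.9 149.6] rot [ 179.74   -1.29 -175.8 ] F [-0.5   0.74 -1.22] w 34.4 -> shares [-0.0072 -0.0008  0.1651] turn -0.0 dist 82.6
```

Call:
arm_command:
  targets:
    - [1,-0.007,-0.001,0.03,0]
    - [1,-0.007,-0.001,0.06,0]
    - [1,-0.007,-0.001,0.09,0]
    - [1,-0.007,-0.001,0.12,0]
    - [1,-0.007,-0.001,0.145,0]
    - [1,-0.007,-0.001,0.165,0]
    - [1,-0.007,-0.001,0.165,0]

```text
time_s: 17.7
ee_pos: [554.8, 81.0, 65.2]
ee_rot: [179.8, -1.5, -175.9]
force: [0.1, 0.0, -1.6]
gripper_width: 34.4
```

```bash
python3 -c "
from h import *
env.grab_frame('top')
p=wpose();go(556.5,82,34,184.2)
w=env.grab_frame('wrist')[:,:,::-1];cv2.imwrite('pics/w14c.png',cv2.resize(w[100:300,160:360],None,fx=3,fy=3,interpolation=2))
"
```

```text
t 17.75 pos [555.7  81.2  66.3] rot [ 179.75   -1.42 -175.85] F [ 0.97 -0.17 -1.45] w 34.4 -> shares [-0.0034  0.0011  0.0646] turn -0.0011 dist 32.3
```

View pics/w14c.png

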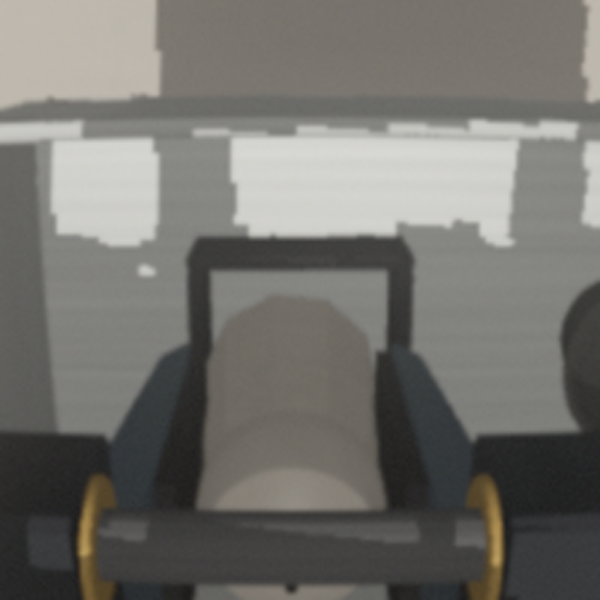

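```bash
python3 -c "
from h import *
p=wpose();print(p[1])
f=lambda x,y:((x+.5)/3-.5+160,(y+.5)/3-.5+100)
z=p[1][2]-27
for q in ((293,296),(212,350),(372,350)): print('foot',wonz(*f(*q),z,p).round(1))
print('rim top outer/inner',[wonz(*f(*q),29,p).round(1) for q in ((190,238),(410,238),(210,268),(388,268),(207,340),(391,340))])
go(556.5,82,34,184.2)
"
```

```text
[556.50266238  81.45856871  67.20004114]
foot [535.3  79.9  40.2]
foot [550.   61.7  40.2]
foot [547.3  99.6  40.2]
rim top outer/inner [array([525.7,  54.2,  29. ]), array([521.9, 107.4,  29. ]), array([532.9,  59.5,  29. ]), array([529.8, 102.8,  29. ]), array([551.5,  59.6,  29. ]), array([548.2, 105.5,  29. ])]
t 17.8 pos [556.5  81.5  67.2] rot [ 179.75   -1.3  -175.84] F [ 0.65  0.04 -0.86] w 34.9 -> shares [-0.0016  0.0008  0.0664] turn -0.0009 dist 33.2
```

Call:
arm_command:
  targets:
    - [1,-0.001,0.002,0.01,0]
    - [1,-0.001,0.002,0.02,0]
    - [1,-0.001,0.002,0.03,0]
    - [1,-0.001,0.002,0.04,0]
    - [1,-0.001,0.002,0.05,0]
    - [1,-0.001,0.002,0.06,0]
    - [1,-0.001,0.002,0.066,0]
    - [1,-0.001,0.002,0.067,0]

```text
time_s: 18.47
ee_pos: [555.6, 82.5, 32.8]
ee_rot: [179.8, -1.4, -175.8]
force: [0.3, -0.0, -1.3]
gripper_width: 33.9
```

```bash
python3 -c "
from h import *
w=feel(3)[:,:,::-1];go(556.5,82.5,33,184.2)
cv2.imwrite('pics/w15c.png',cv2.resize(w[100:300,160:360],None,fx=3,fy=3,interpolation=2))
"
```

```text
Fmean [ 0.1   0.45 -1.68] sd [0.37 0.33 0.43] Tmean [ 0.031 -0.014  0.013] sd [0.025 0.018 0.018]
t 18.62 pos [556.3  82.6  33.7] rot [ 179.75   -1.29 -175.84] F [-0.01  0.85 -0.63] w 34.9 -> shares [-0.0004 -0.0002  0.0014] turn -0.0008 dist 0.8
```

View pics/w15c.png

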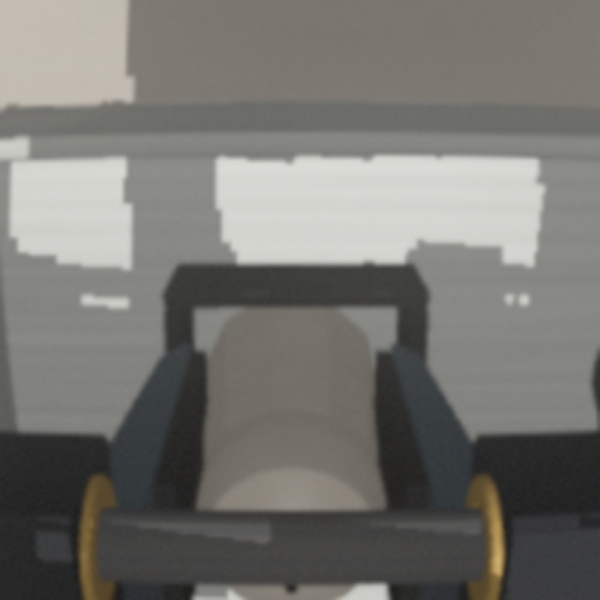

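Call:
arm_command:
  targets:
    - [1,0,0,0.001,0]
    - [1,0,0,0.002,0]
    - [1,0,0,0.003,0]
    - [1,0,0,0.003,0]

```text
time_s: 18.95
ee_pos: [556.3, 82.6, 32.3]
ee_rot: [179.7, -1.3, -175.8]
force: [-0.4, -0.2, -1.0]
gripper_width: 34.2
```

```bash
python3 -c "
from h import *
feel(4);go(556.5,82.5,33,184.2)
"
```

```text
Fmean [-0.27 -0.18 -1.15] sd [0.65 0.02 0.19] Tmean [ 0.015 -0.001 -0.035] sd [0.036 0.008 0.032]
t 19.15 pos [556.3  82.6  32.3] rot [ 179.75   -1.29 -175.84] F [-0.7  -0.19 -1.06] w 34.6 -> shares [-0.0004 -0.0003 -0.0015] turn -0.0008 dist 0.8
```

Call:
arm_command:
  targets:
    - [1,0,0,0.001,0]
    - [1,0,0,0.002,0]
    - [1,0,0,0.002,0]
    - [1,0,0,0.002,0]

```text
time_s: 19.48
ee_pos: [556.2, 82.6, 31.4]
ee_rot: [179.7, -1.3, -175.8]
force: [0.0, 0.7, 0.4]
gripper_width: 34.3
```

```bash
python3 -c "
from h import *
feel(4);go(556.5,82.5,33,184.2)
"
```

```text
Fmean [-0.24  0.23  0.49] sd [0.23 0.31 0.35] Tmean [0.038 0.083 0.021] sd [0.033 0.034 0.043]
t 19.68 pos [556.2  82.6  31.4] rot [ 179.75   -1.29 -175.84] F [-0.01  0.19  0.64] w 34.5 -> shares [-0.0004 -0.0003 -0.0033] turn -0.0009 dist 1.7
```

Call:
arm_command:
  targets:
    - [0.6,0,0,0,0]
    - [0.57,0,0,0,0]
    - [0.52,0,0,0,0]
    - [0.46,0,0,0,0]
    - [0.4,0,0,0,0]
    - [0.4,0,0,0,0]

```text
time_s: 20.18
ee_pos: [556.3, 82.6, 31.3]
ee_rot: [179.7, -1.3, -175.8]
force: [-0.1, 0.9, -0.2]
gripper_width: 54.8
```

```bash
python3 -c "
from h import *
go(555,82.5,150,184.2)
w=env.grab_frame('wrist')[:,:,::-1]
cv2.imwrite('pics/w16c.png',cv2.resize(w[100:300,160:360],None,fx=3,fy=3,interpolation=2))
"
```

```text
t 20.18 pos [556.3  82.6  31.3] rot [ 179.75   -1.28 -175.84] F [-0.14  0.94 -0.21] w 54.8 -> shares [ 0.0079  0.001  -0.2372] turn -0.0009 dist 118.7
```

View pics/w16c.png

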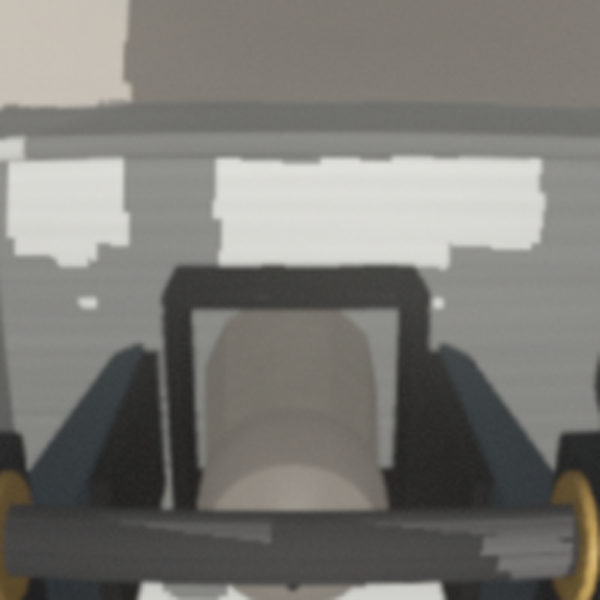

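Shaker stands centred in the rim and the fingers are clear on both sides. Retreat upward, then off to the front.

Call:
arm_command:
  targets:
    - [0.4,0.002,0,-0.04,0]
    - [0.4,0.004,0,-0.1,0]
    - [0.4,0.005,0,-0.16,0]
    - [0.4,0.007,0,-0.22,0]
    - [0.4,0.008,0,-0.28,0]
    - [0.4,0.06,0,-0.32,0]
    - [0.4,0.12,0,-0.32,0]
    - [0.4,0.2,0,-0.32,0]

```text
time_s: 20.9
ee_pos: [461.6, 75.1, 194.9]
ee_rot: [179.7, -1.0, -175.9]
force: [-0.6, 1.0, -0.4]
gripper_width: 55.0
```

```bash
python3 -c "
from h import *
go(420,-80,190)
"
```

```text
t 20.9 pos [461.6  75.1 194.9] rot [ 179.73   -1.   -175.85] F [-0.58  0.96 -0.45] w 55.0 -> shares [ 0.1053 -0.3033  0.0102] turn 0 dist 160.6
```

Call:
arm_command:
  targets:
    - [0.4,0.1,-0.08,0,0]
    - [0.4,0.1,-0.16,0,0]
    - [0.4,0.1,-0.24,0,0]
    - [0.4,0.1,-0.32,0,0]
    - [0.4,0.1,-0.4,0,0]
    - [0.4,0.1,-0.4,0,0]
    - [0.4,0.1,-0.4,0,0]

```text
time_s: 21.48
ee_pos: [426.3, -130.3, 194.8]
ee_rot: [179.8, -1.0, -176.1]
force: [-0.1, 0.8, 0.2]
gripper_width: 54.8
```

```bash
python3 -c "
from h import *
t=env.grab_frame('top')[:,:,::-1];s=env.grab_frame('scene')[:,:,::-1]
cv2.imwrite('pics/t17.png',t);cv2.imwrite('pics/s17.png',s)
cv2.imwrite('pics/c17.png',np.hstack([cv2.resize(t[90:210,170:290],None,fx=4,fy=4,interpolation=2)[:400,:400],cv2.resize(s[100:200,205:305],None,fx=4,fy=4,interpolation=2)]))
"
```

```text
(no output)
```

View pics/c17.png

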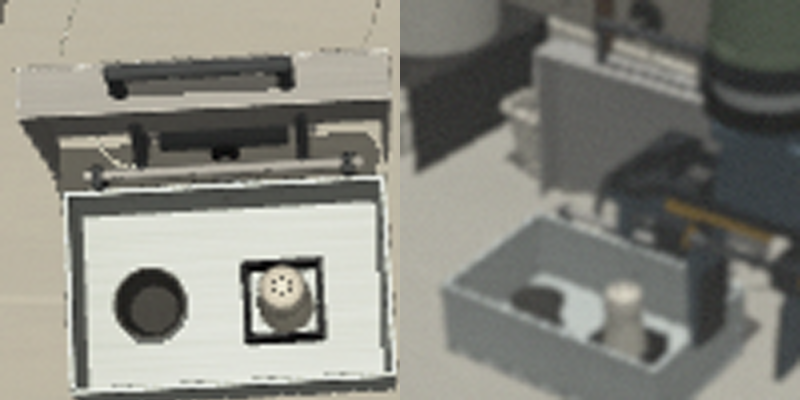

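View pics/t17.png

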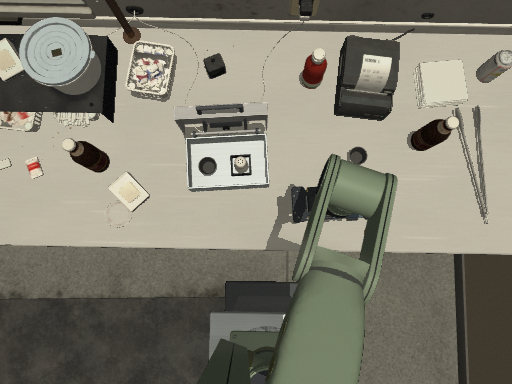

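```bash
python3 -c "
from h import *
print('shaker top',onz('top',240.4,160.4,86).round(1))
env.job_done();print(env.state()['time_s'])
"
```

```text
shaker top [557.9  80.4  86. ]
the job is handed in; nothing more can be done
the job is handed in; nothing more can be done
```

The cover is resting open on its stop by itself, the salt shaker is standing in the square well, and the job was handed in at about 21.6 s of the 72 s allowed. No verdict is reported, so this rests on my own checks.

- **Cover:** I lifted it by the bar with a light 8 N grip. Past the balance point I loosened the fingers and eased the bar back against the rear finger in 8 mm steps. At about 1.59 rad the push of roughly 1 N vanished. Two more mm of travel did not move the bar, so it was on the stop. I then let go, and later pictures show the cover still open.
- **Shaker:** I took the larger pale one, leaving the orange one and the small one. I lowered it into the well until the wrist force showed floor contact, then released it.
- **Last checks:** The final top view puts the shaker's top at (558, 80) mm. The well's centre is at about (556, 82) mm, so they agree to within 2–3 mm, and the shaker looks upright. The cup in the bin and the worktop cup look unmoved. The bell was partly behind the arm in the last view, so I did not check it there; nothing touched it on the way.
- **Disagreements:** Camera estimates of the well's position differed by up to 5 mm, and I settled it with the close wrist view. A 12 N sideways force appeared partway through the lift from an arc mismatch; I corrected it and it went away.

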